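Clear the tin aside and hold the spice bay's lid open

TASK

The round tin stands in front of the pull of the clear acrylic bay: first slide it sideways along the front step, without lifting it off the step, until it stands inside the other black ring, the free one drawn to the side. Then raise the bay's falling lid by its T-shaped pull until it is open 45 degrees from shut (within about 6 degrees), and finish while still holding it there with the fingers; do not let go, because it falls shut. Leave the spice tubes, the scoop and the spoon where they are.

Things in the scene. Friction and masses are not known exactly. Their poses are not given: they have to be found in the camera images.
- insert: fixed clear acrylic spice insert in a grey drawer (walls 74 mm high). Origin on the drawer floor (6 mm above the counter) under the centre of the middle ring; x to the back, y left along the step, z up. Front step: flat, top at z = 20 mm, x -52 to 68, y -200 to 200 mm. Behind it the bay with the lid (x 68 to 198, y -70 to 70, rim z 70 mm); beside the bay two tiers (z 45, 70 mm) with tubes.
- tin: loose round aluminium tin, 60 mm diameter, 51.5 mm tall to its flat lid, with a small press button (20 mm diameter, 4 mm high) on top, about 0.14 kg; origin at the centre of its underside, z up. Starts standing on the front step in or near the ring in front of the pull, its edge only some 4 mm from the pull's bar.
- mark: the free ring: a thin black circle, 82 mm diameter (flat, nothing to bump into), on the front step's top, 138 to 152 mm to the left or right of the middle ring of the same size; origin at its centre on the step's top. The scoop lies on the other side.
- lid (a joint): opening angle, in rad, of the clear lid (142 mm wide, 4 mm thick, steel front edge 132 mm from the hinge, about 0.16 kg with its pull): 0 = shut and level, grows as the front edge rises, stop at 1.3; 45 degrees = 0.785. No latch or spring; the lid's weight shuts it from any angle.
- pull (a point): centre of the pull's crossbar: round steel bar, 12 mm thick, 30 mm long, parallel to the hinge, 158 mm from the hinge line and level with it when shut, on a flat stem (10 x 5 mm) 26 mm in front of the lid's front edge. Its ends are free: fingers from above can pinch it end to end (30 mm) and it turns between them as the lid rises. Shut, 52 mm of free height below its centre.
- hinge (a point): fixed middle of the lid's hinge line, at insert x = 198 mm, y = 0, 72 mm above the insert's origin; the line runs along the insert's y axis.
- tube0: bystander: glass spice tube, 30 mm across with a 32 mm stainless cap, 122 mm tall, standing loose on a stepped tier (lower, left); origin at the centre of its underside. Leave it where it is.
- tube1: bystander: glass spice tube, 30 mm across with a 32 mm stainless cap, 122 mm tall, standing loose on a stepped tier (upper, left); origin at the centre of its underside. Leave it where it is.
- tube2: bystander: glass spice tube, 30 mm across with a 32 mm stainless cap, 122 mm tall, standing loose on a stepped tier (lower, right); origin at the centre of its underside. Leave it where it is.
- tube3: bystander: glass spice tube, 30 mm across with a 32 mm stainless cap, 122 mm tall, standing loose on a stepped tier (upper, right); origin at the centre of its underside. Leave it where it is.
- scoop: bystander: silicone pinch scoop, about 88 mm long (along its y) and 40 mm wide, 18 mm tall, lying on the front step on the side without the free ring; origin at the underside near its middle. Leave it where it is.
- spoon: bystander: short birch spoon, about 145 mm long (along its x), lying on the drawer floor left of the insert; origin at the underside. Leave it where it is.
Mind the look-alikes: they are no part of the job. Leave any brown, pink or yellow look-alike of the tin alone.

How it is judged (in metres and radians):
On the way:
1. the tin stands still and upright inside the free ring, slid there while the lid was still shut (horizontal distance between tin and mark below 0.013 m and z of tin in the frame of insert above 0.017 m and angle between tin's own z axis and vertical below 0.1 rad and linear speed of tin below 0.02 m/s and value of joint lid below 0.06 rad), for 0.2 s.
At the end, for the whole second after the job is handed in: The program ends holding: the lid stands still at 45 degrees (within 8 degrees) from shut, held by the fingers touching the lid or its pull; the tin stands upright on the step, untouched, its centre within 13 mm of the free ring's centre; nothing else was moved (horizontal distance between tin and mark below 0.013 m and z of tin in the frame of insert above 0.017 m and angle between tin's own z axis and vertical below 0.1 rad and linear speed of tin below 0.02 m/s and value of joint lid between 0.645 and 0.925 rad and velocity of joint lid between -0.1 and 0.1 rad/s and contact force between the fingers and lid above 0.3 N and contact force between lid and tin below 0.1 N and contact force between the fingers and tin below 0.3 N); the arm keeps its last pose, push and grip.
It fails at once if the tin is lifted more than 6 mm off the step (z of tin in the frame of insert above 0.026 m).
It fails at once if the tin is tipped by more than 20 degrees (angle between tin's own z axis and vertical above 0.35 rad).
It fails at once if a spice tube, the scoop or the spoon is moved by more than 20 mm (distance of any of tube0, tube1, tube2, tube3, scoop, spoon from where it was at the start of the episode above 0.02 m).
It also fails if it takes over 51 s, if anything falls off the work surface, if the arm or the gripper's body presses on something with over 40 N, if the wrist force passes 120 N, or if a joint passes its speed limit or range.

ROBOT

A 6-joint arm with a two-finger parallel gripper is mounted at the origin on the work surface. World frame = base frame: x ahead of the robot, y to its left, z up, the work surface at z = 0. Lengths are in m, angles in degrees, forces in N, time in s.
With the tool pointing down it reaches from about 0.4 to 0.825 m from the base axis. Payload 7 kg.
Tool frame: the origin (TCP) lies on the centre line of the jaws, within the pads' length; the fingertips stand 8 mm ahead of it and the grasp point (between the pads) lies 11 mm behind it; z points along the fingers, y is the line along which they close (so a half turn about z gives the same grasp; the last joint's range is limited). The gripper opens to 88 mm and grips with 3 to 60 N. Pads are 19 mm wide; open, the fingers measure 130 mm over their backs; the gripper's body (78 mm by 193 mm) begins 47 mm behind the grasp point.
Start: joints at [-49.326, 20.546, 0.682, 0, -70.136, -16.507], TCP at [0.276, -0.616, 0.235] pointing down, gripper open.
Joint ranges: [-176.03, 176.03], [-82.01, 121.73], [-58.28, 71.71], [-173.87, 95.51], [-174.79, -0.11], [-173.66, 173.66]. Speed limits (degrees/s): [136.94, 136.94, 172.46, 180, 180, 180].

INTERFACE

Orientations are given as [roll, pitch, yaw] about the fixed x, y, z axes, in that order (R = Rz(yaw) Ry(pitch) Rx(roll)).
In Python, from plant import ctrl, vision gives the robot as it stands. The module is installed in compiled form; this text tells all that it offers.
- The arm moves only by the tool move_arm, never from a script. Its argument "moves" is one flat list of numbers, 7 for each row, row after row: the finger opening in cm, from 0 to 8.76, then the shift along the tool's x, y, z in cm, then the turn, a rotation vector about the tool's x, y, z in rad. A call has 1 to 8 rows; each row shifts and turns the commanded pose from where the row before left it, along the tool's axes as they then stand; what a row does not reach is not made up. A row lasts 1/10 s, in which the tool goes at most 50 mm and 8.59 degrees, less where a joint would pass 70% of its speed; a pose out of reach is approached as far as the arm can. A call with a gripper value outside its range is refused whole. The fingers move at their own pace and stop on an object; the grip force is fixed at half the most. Time passes only in rows, so rows that do not move let the fingers close. It gives the time, the measured TCP pose, the force, the opening and the grip force at its end, in the units of the state.
- ctrl.get_obs(): the state, without advancing time (a new reading comes with each control period).
- vision.snapshot(name): name is "side" or "top"; returns (picture, depth): 400x640x3 uint8, red, green, blue; 400x640 float32, m along the optical axis (not along the pixel's ray), 0 where there is no reading.
- vision.camera_model(name): a dict with "vertical_fov" (degrees; the focal length in pixels is half the picture's height over the tangent of half this angle, whatever the lens; pixels are square), "cx", "cy" (the principal point, pixels), "cam_to_world" (4x4, takes a point from camera to world coordinates). Camera axes: x right, y down, z forward; pixel columns grow to the right and rows downward; lengths in m; the calibration is good to about 2 mm. A picture is of the moment at which its call begins. camera_model takes no time and is no camera call.
- ctrl.close_job(): hands the job in; it is judged then, once.
The state is a dict: "clock": time; "joint_pos": joint angles; "qvel": joint speeds; "tau": joint torques, N m; "tool_pos": TCP position; "orientation": TCP orientation; "force": force on the tool from outside, world axes, zero at the start; "moment": the same for the moment, N m; "opening": finger opening in m; "gripper_force": force on a finger pad.
Only numpy, scipy, OpenCV 4.12 (cv2) and the standard library are available. Lean on these libraries where they do the work, as an engineer would, in place of code of your own. Each camera call takes 0.05 s, during which the arm holds its last target. There are 200 camera calls.

## Working session

There is one attempt and no reset: what is moved stays moved. The work goes in short steps, Python scripts to look and compute and a tool call to move; the robot and the scene stay as the last step left them, time stands still between calls to the robot, and variables do not carry over. Pictures are saved under pics/ and viewed, at most 10 in all, crops included, and the job is handed in when it is done.

Besides the shell and the picture viewer there is one more tool, called after "Emit:" as a command line: name --argument value ..., lists and objects as JSON in quotes. move_arm: Moves the arm, as the interface text tells. Its arguments: {"type":"object","properties":{"moves":{"type":"array"}},"required":["moves"]}

```bash
mkdir -p pics
python3 - <<'E'
from plant import ctrl, vision
import cv2,numpy as np
for n in("top","side"):
    p,d=vision.snapshot(n); cv2.imwrite(f"pics/{n}0.png",p[:,:,::-1]); np.savez(f"{n}0.npz",p=p,d=d)
    print(n,vision.camera_model(n))
print(ctrl.get_obs())
E
```

```text
top {'vertical_fov': 46.26954478441554, 'cx': 325.2562337622997, 'cy': 201.06071428615456, 'cam_to_world': array([[ 0.00668486, -0.9939281 ,  0.10982825,  0.34995809],
       [-0.9998498 , -0.00839984, -0.0151598 ,  0.02793905],
       [ 0.01599029, -0.10971042, -0.99383496,  1.25395398],
       [ 0.        ,  0.        ,  0.        ,  1.        ]])}
side {'vertical_fov': 54.6332305739452, 'cx': 318.6673783639125, 'cy': 202.27725212246682, 'cam_to_world': array([[-0.68581932, -0.48451073,  0.54304807, -0.10556534],
       [-0.72775331,  0.45124442, -0.51648194,  0.56830973],
       [ 0.00519363, -0.74941833, -0.66207643,  0.76600514],
       [ 0.        ,  0.        ,  0.        ,  1.        ]])}
{'clock': 0.1, 'joint_pos': array([-4.93247003e+01,  2.05882284e+01,  6.38397705e-01, -1.69462007e-02,
       -7.01365572e+01, -1.65071710e+01]), 'qvel': array([ 0.03322499, -0.08253996,  0.10946279,  0.06736981,  0.0554043 ,
       -0.01266347]), 'tau': array([-1.96507171e-03, -5.84161627e+01,  2.93752134e+01,  7.01552331e+00,
        1.01539999e-02, -5.56078805e-05]), 'tool_pos': array([ 0.27615057, -0.61545172,  0.23370398]), 'orientation': array([ 1.79912646e+02, -9.27334694e-03, -1.55837634e+02]), 'force': array([-0.44848892, -0.1353171 ,  0.60417072]), 'moment': array([ 0.00459318, -0.02596306,  0.00509251]), 'gripper_force': 0.0, 'opening': 0.08760817552781776}
```

View pics/top0.png

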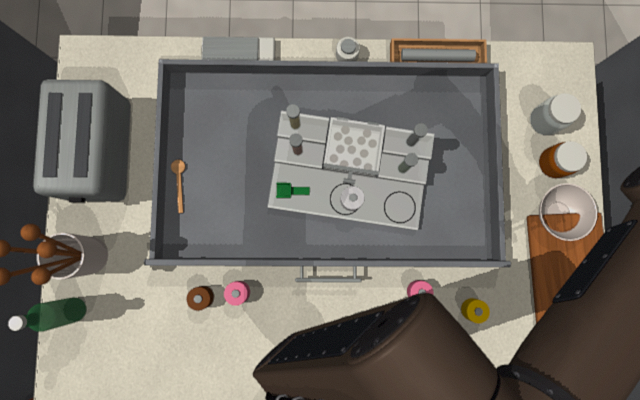

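View pics/side0.png

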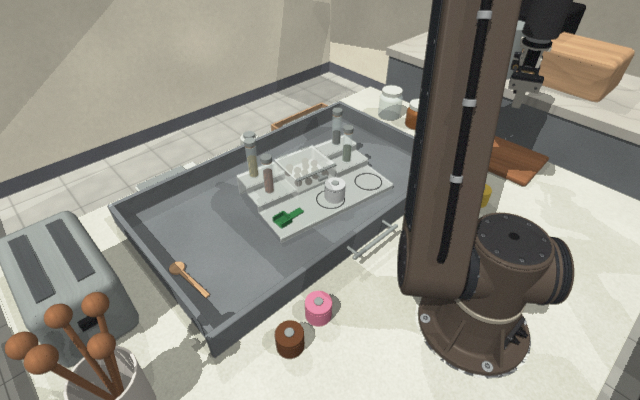

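Top view: the insert is turned slightly. The aluminium tin is at (352,197) in the middle ring, centred near (345,199), and the free ring is at (400,207) on the right. The pull's bar is at about (350,178) and the scoop at (292,190).
Tin candidates: silver (352,197), brown (200,298), pink (236,293) and (421,290), yellow (477,311). By the description I choose the silver one. Next is the close crop check.

```bash
cat > h.py <<'E'
import numpy as np,cv2
from plant import ctrl,vision
def ray(n,u,v,z):
    m=vision.camera_model(n); f=200/np.tan(np.radians(m['vertical_fov']/2)); T=m['cam_to_world']
    d=T[:3,:3]@[(u-m['cx'])/f,(v-m['cy'])/f,1]; o=T[:3,3]
    return (o+d*(z-o[2])/d[2])[:3]
def snap(n,name,box=None,k=4):
    p,d=vision.snapshot(n); np.savez(f"{name}.npz",p=p,d=d)
    x0,y0,x1,y1=box or (0,0,640,400)
    cv2.imwrite(f"pics/{name}.png",cv2.resize(p[y0:y1,x0:x1,::-1],None,fx=k,fy=k,interpolation=cv2.INTER_CUBIC))
    return p,d
E
python3 - <<'E'
from h import *
for n,(x0,y0,x1,y1) in {"top":(262,100,442,235)}.items():
    p=np.load(n+"0.npz")['p']; c=p[y0:y1,x0:x1,::-1]
    cv2.imwrite("pics/crop1.png",cv2.resize(c,None,fx=4.4,fy=4.4,interpolation=cv2.INTER_CUBIC))
    g=cv2.cvtColor(p,cv2.COLOR_RGB2GRAY)
    m=(g<75).astype(np.uint8); m[:150]=0;m[235:]=0;m[:,:262]=0;m[:,442:]=0
    nn,l,s,ce=cv2.connectedComponentsWithStats(m)
    for i in range(1,nn):
        if s[i,4]>15: 
            print(s[i])
    # free ring
    r=g[185:232,380:420]; 
    ys,xs=np.where(r<90); e=cv2.fitEllipse(np.c_[xs+380,ys+185].astype(np.float32)); print(e, ray("top",*e[0],.026))
d=np.load("top0.npz")['d'];print(d[195:200,348:356])
E
```

```text
[294 150   8   5  31]
[419 150  23  79 438]
[402 166   9   6  19]
[277 183  32  15 217]
((401.2826232910156, 208.8588409423828), (28.643821716308594, 41.594085693359375), 132.25758361816406) [ 0.46663225 -0.19177735  0.026     ]
[[1.1858739 1.1812298 1.1797853 1.1844692 1.1868091 1.181944  1.1812575
  1.1805726]
 [1.1869391 1.1831557 1.1831872 1.185327  1.1809343 1.184738  1.1840916
  1.1807982]
 [1.1846893 1.18196   1.182319  1.1839621 1.1829869 1.1808172 1.1820955
  1.1826334]
 [1.1868149 1.1806458 1.1810535 1.1787096 1.1830866 1.18407   1.1787887
  1.1811509]
 [1.1862845 1.1842666 1.1815206 1.1859796 1.1806098 1.1816123 1.1838883
  1.1825292]]
```

View pics/crop1.png

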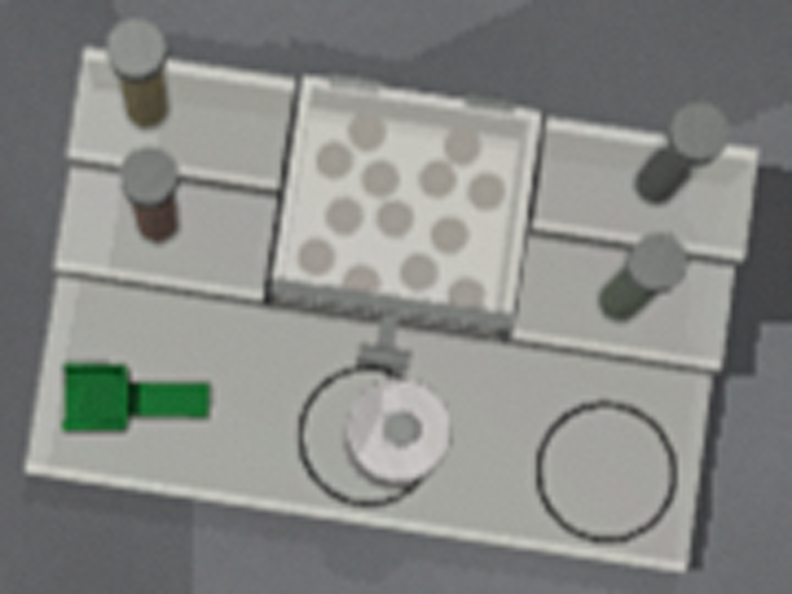

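The crop confirms the silver tin (crop 400,432), with the bar at (384,358), the middle ring at about (369,435) and the free ring at (606,471). The scoop is on the left, so the free ring is on the right.

Run:
```python
from h import *
full=lambda u,v:((u+.5)/4.4-.5+262,(v+.5)/4.4-.5+100)
P=lambda u,v,z:ray("top",*full(u,v),z)
mid=P(369,435,.026);free=P(606,471,.026);tin=P(400,430,.0775);but=P(402,430,.0815);bar=P(384,358,.078)
d=free-mid; L=np.linalg.norm(d); yax=-d/L; xax=np.array([yax[1],-yax[0],0])
print("mid",mid,"free",free,L,"yaw",np.degrees(np.arctan2(xax[1],xax[0])))
for n,q in dict(tin=tin,but=but,bar=bar).items(): print(n,q,"insert",(q-mid)@xax,(q-mid)@yax)
# edges of step front line + left/right hinge of lid corners
for uv in [(28,470),(687,571)]: q=P(*uv,.026); print(q,(q-mid)@xax,(q-mid)@yax)
# side view tin/ring refine
p=np.load("side0.npz")['p'];cv2.imwrite("pics/crop2.png",cv2.resize(p[130:220,270:410,::-1],None,fx=5.5,fy=5.5,interpolation=cv2.INTER_CUBIC))
```

```text
mid [ 0.49297968 -0.04419442  0.026     ] free [ 0.47242885 -0.18669726  0.026     ] 0.14397707375292848 yaw -8.206246847017029
tin [ 0.49003214 -0.05902663  0.0775    ] insert -0.0008002564400306574 -0.015101063887409168
but [ 0.48956574 -0.05987978  0.0815    ] insert -0.0011401067004339473 -0.016012049384834137
bar [ 0.53177774 -0.04972502  0.078     ] insert 0.03919020826070352 6.393563831693336e-05
[0.47016812 0.15982802 0.026     ] -0.0516995098686937 0.1986773337634036
[ 0.412759  -0.2346026  0.026    ] -0.05222101449752354 -0.19990898156641707
```

View pics/crop2.png

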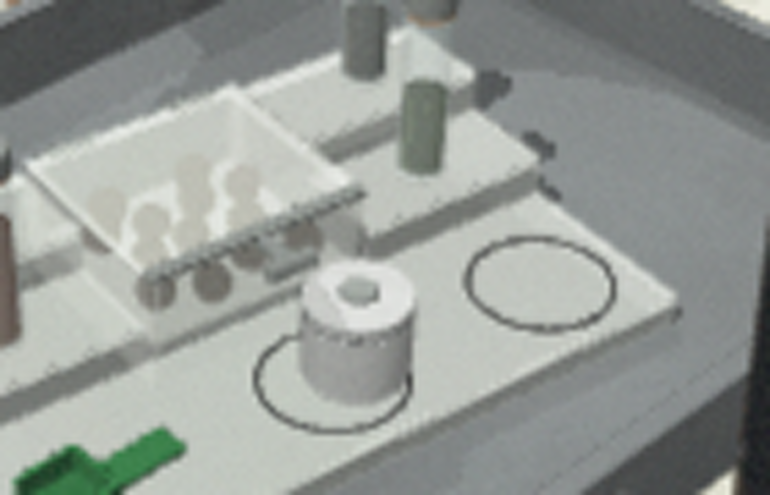

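Emit:
move_arm --moves '[8.7,0,0,0,0,0,0.113,8.7,0,0,0,0,0,0.113,8.7,0,0,0,0,0,0.113,8.7,0,0,0,0,0,0.113,8.7,0,0,0,0,0,0.113,8.7,0,0,0,0,0,0]'

```text
clock: 0.7
tool_pos: [0.2762, -0.6156, 0.234]
orientation: [180.0, -0.0, 171.7]
force: [-0.2, -0.4, -0.2]
opening: 0.0869
gripper_force: 0.0
```

Emit:
move_arm --moves '[8.7,-1.02,4.47,0,0,0,0,8.7,-1.02,4.47,0,0,0,0,8.7,-1.02,4.47,0,0,0,0,8.7,-1.02,4.47,0,0,0,0,8.7,-1.02,4.47,0,0,0,0,8.7,-1.02,4.47,0,0,0,0,8.7,-1.02,4.47,0,0,0,0,8.7,-1.02,4.47,0,0,0,0]'

```text
clock: 1.5
tool_pos: [0.4083, -0.2718, 0.2347]
orientation: [180.0, 0.0, 172.0]
force: [1.6, 1.0, 0.2]
opening: 0.087
gripper_force: 0.0
```

Emit:
move_arm --moves '[8.7,-1.02,4.47,0,0,0,0,8.7,-1.02,4.47,0,0,0,0,8.7,-1.02,4.47,0,0,0,0,8.7,-1.02,4.47,0,0,0,0,8.7,-1.02,4.47,0,0,0,0,8.7,0,0,0,0,0,0,8.7,0,0,0,0,0,0]'

```text
clock: 2.2
tool_pos: [0.4905, -0.0585, 0.2343]
orientation: [-180.0, -0.0, 172.1]
force: [-0.1, 0.4, -0.0]
opening: 0.0868
gripper_force: 0.0
```

Emit:
move_arm --moves '[8.7,0,0,4,0,0,0,8.7,0,0,4,0,0,0,8.7,0,0,3.5,0,0,0,8.7,0,0,2.5,0,0,0,8.7,0,0,2,0,0,0,8.7,0,0,1.7,0,0,0,8.7,0,0,1,0,0,0,8.7,0,0,0,0,0,0]'

```text
clock: 3.0
tool_pos: [0.4894, -0.0607, 0.0465]
orientation: [-179.9, -0.1, 171.8]
force: [-0.5, -0.7, 0.6]
opening: 0.0868
gripper_force: 0.0
```

Run:
```python
from h import *
snap("top","t2",(290,120,430,240),5.5)
snap("side","s2",(250,90,450,240),4)
a=cv2.imread("pics/t2.png");b=cv2.imread("pics/s2.png")
a=cv2.resize(a,(400,343));b=cv2.resize(b,(400,300));cv2.imwrite("pics/ts2.png",np.hstack([a[:300],b]))
```

```text
(no output)
```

View pics/ts2.png

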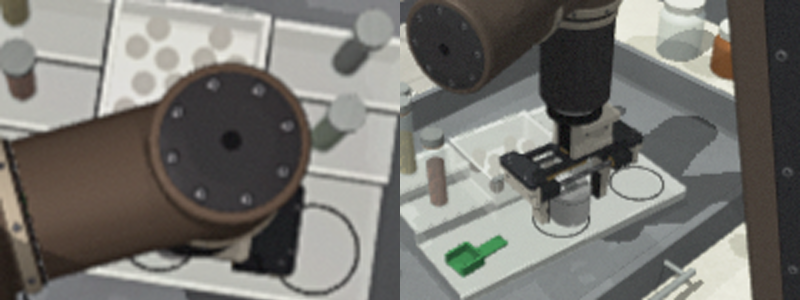

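The tin sits between the fingers (side half of the picture, about 572,205) and nothing is touched. Closing the fingers.

Emit:
move_arm --moves '[7.5,0,0,0,0,0,0,6.8,0,0,0,0,0,0,6.3,0,0,0,0,0,0,5.9,0,0,0,0,0,0,5.7,0,0,0,0,0,0,5.7,0,0,0,0,0,0,5.7,0,0,0,0,0,0]'

```text
clock: 3.8
tool_pos: [0.4906, -0.0595, 0.0478]
orientation: [180.0, 0.0, 171.8]
force: [-1.6, 0.8, 4.9]
opening: 0.0595
gripper_force: 30.0
```

Emit:
move_arm --moves '[5.7,0,-0.8,0,0,0,0,5.7,0,-1.8,0,0,0,0,5.7,0,-2,0,0,0,0,5.7,0,-2,0,0,0,0,5.7,0,-2,0,0,0,0,5.7,0,-2,0,0,0,0,5.7,0,-1.5,0,0,0,0,5.7,0,-0.75,0,0,0,0]'

```text
clock: 4.6
tool_pos: [0.4725, -0.1879, 0.0479]
orientation: [180.0, 0.1, 171.7]
force: [0.0, 3.9, 4.6]
opening: 0.0593
gripper_force: 30.0
```

Emit:
move_arm --moves '[5.7,0,0,0,0,0,0,5.7,0,0,0,0,0,0]'

```text
clock: 4.8
tool_pos: [0.4724, -0.1874, 0.0479]
orientation: [-180.0, 0.0, 171.8]
force: [0.2, -4.0, 5.3]
opening: 0.0594
gripper_force: 30.0
```

Within 1 mm of the mark. Opening slowly, then rising.

Emit:
move_arm --moves '[6.2,0,0,0,0,0,0,6.8,0,0,0,0,0,0,7.6,0,0,0,0,0,0,8.4,0,0,0,0,0,0,8.7,0,0,0,0,0,0,8.7,0,0,0,0,0,0,8.7,0,0,0,0,0,0,8.7,0,0,0,0,0,0]'

```text
clock: 5.6
tool_pos: [0.4721, -0.1868, 0.0475]
orientation: [180.0, -0.0, 171.8]
force: [-0.3, 0.6, -0.2]
opening: 0.0869
gripper_force: 0.0
```

Emit:
move_arm --moves '[8.7,0,0,-1,0,0,0,8.7,0,0,-2.5,0,0,0,8.7,0,0,-4,0,0,0,8.7,0,0,-4,0,0,0,8.7,0,0,-3.5,0,0,0,8.7,0,4,0,0,0,0,8.7,0,4.5,0,0,0,0,8.7,0,4.5,0,0,0,0]'

```text
clock: 6.4
tool_pos: [0.4907, -0.057, 0.199]
orientation: [180.0, 0.1, 171.7]
force: [1.1, -0.1, -0.1]
opening: 0.0867
gripper_force: 0.0
```

Run:
```python
from h import *
snap("top","t3",(290,140,430,240),5.5)
snap("side","s3",(270,130,410,220),5.5)
a=cv2.imread("pics/t3.png");b=cv2.imread("pics/s3.png")
a=cv2.resize(a,(400,286));b=cv2.resize(b,(400,257));cv2.imwrite("pics/ts3.png",np.hstack([a[:257],b]))
print(ctrl.get_obs()['tool_pos'])
```

```text
[ 0.49158523 -0.0544025   0.19879234]
```

View pics/ts3.png

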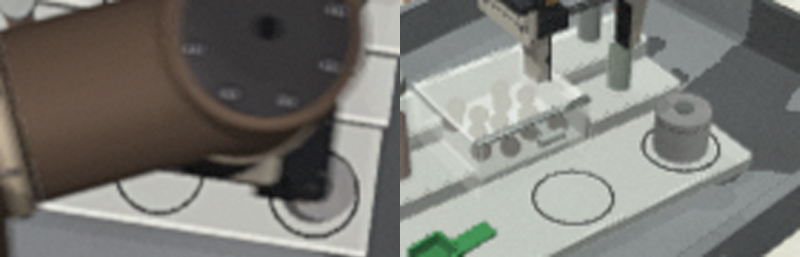

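Run:
```python
from h import *
mid=np.array([.493,-.0442,.026]);a=np.radians(-8.2);X=np.array([np.cos(a),np.sin(a),0]);Y=np.array([-X[1],X[0],0])
full=lambda u,v:((u+.5)/4.4-.5+262,(v+.5)/4.4-.5+100)
for n,uv,z in [("t0",(150,175),.173),("t1",(136,48),.198),("t2",(657,262),.173),("t3",(698,132),.198)]:
    q=ray("top",*full(*uv),z); print(n,(q-mid)@X,(q-mid)@Y)
bar=mid+.040*X; tip=ctrl.get_obs()['tool_pos']; print("tool",(tip-mid)@X,(tip-mid)@Y, "bar",bar)
# tin base from side: ring centre & tin lid
f=lambda u,v:((u-400)/400*140+270, v/257*90+130)
q=ray("side",*f(684,103),.0775);print("tin",(q-mid)@X,(q-mid)@Y)
q=ray("side",*f(681,149),.026);print("ring",(q-mid)@X,(q-mid)@Y)
```

```text
t0 0.10271982497523954 0.14234610067023776
t1 0.16313321659977353 0.15816629803578888
t2 0.09728193656230552 -0.13284459340247046
t3 0.16379644626122392 -0.1409973818663871
tool 5.486202697852155e-05 -0.01029997671177208 bar [ 0.53259105 -0.04990516  0.026     ]
tin 0.0032992620565976613 -0.1500691700280066
ring -0.007437392110997662 -0.14281574198057337
```

Emit:
move_arm --moves '[8.7,-2,0.5,0,0,0,0,8.7,-2,0.53,0,0,0,0,6,0,0,0,0,0,0,4.8,0,0,0,0,0,0,4.8,0,0,0,0,0,0,4.8,0,0,0,0,0,0]'

```text
clock: 7.1
tool_pos: [0.5312, -0.0539, 0.1979]
orientation: [180.0, 0.0, 171.8]
force: [-0.5, -0.1, -0.8]
opening: 0.061
gripper_force: 0.0
```

Run:
```python
from h import *
snap("side","s4",(340,150,410,195),11)
p=np.load("side0.npz")['p'];g=cv2.cvtColor(p,cv2.COLOR_RGB2GRAY)
ys,xs=np.where(g[170:194,350:386]<85); e=cv2.fitEllipse(np.c_[xs+350,ys+170].astype(np.float32))
mid=np.array([.493,-.0442,.026]);a=np.radians(-8.2);X=np.array([np.cos(a),np.sin(a),0]);Y=np.array([-X[1],X[0],0])
q=ray("side",*e[0],.026);print(e,len(xs),"ring",(q-mid)@X,(q-mid)@Y)
o=ctrl.get_obs();t=o['tool_pos'];print((t-mid)@X,(t-mid)@Y,t,o['opening'])
```

```text
Traceback (most recent call last):
cv2.error: OpenCV(4.12.0) /io/opencv/modules/imgproc/src/shapedescr.cpp:361: error: (-201:Incorrect size of input array) There should be at least 5 points to fit the ellipse in function 'fitEllipseNoDirect'
```

View pics/s4.png

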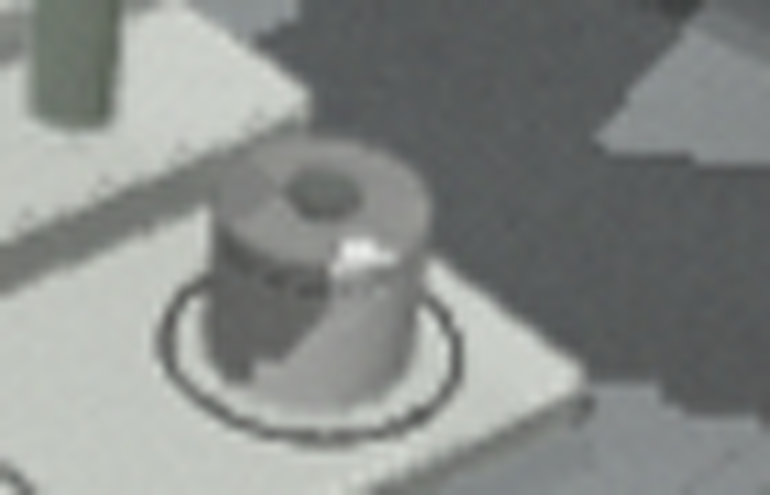

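The tin's base centre, at about (308,341), agrees with the ring centre (311,345) to about 2 mm. Going down to the bar.

Emit:
move_arm --moves '[4.8,0,0,3,0,0,0,4.8,0,0,3,0,0,0,4.8,0,0,1,0,0,0,4.8,0,0,0,0,0,0,4.8,0,0,0,0,0,0]'

```text
clock: 7.65
tool_pos: [0.5324, -0.0536, 0.1286]
orientation: [-180.0, 0.1, 171.8]
force: [-0.3, 0.5, 0.6]
opening: 0.0477
gripper_force: 0.0
```

Emit:
move_arm --moves '[4.8,0,0.37,0,0,0,0,4.8,0,0,2,0,0,0,4.8,0,0,2,0,0,0,4.8,0,0,1.3,0,0,0,4.8,0,0,0.8,0,0,0,4.8,0,0,0,0,0,0,4.8,0,0,0,0,0,0]'

```text
clock: 8.35
tool_pos: [0.5329, -0.0498, 0.0674]
orientation: [180.0, 0.1, 171.8]
force: [0.2, 0.7, -0.1]
opening: 0.048
gripper_force: 0.0
```

Run:
```python
from h import *
snap("side","s5",(270,110,390,200),6.5)
```

```text
(no output)
```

View pics/s5.png

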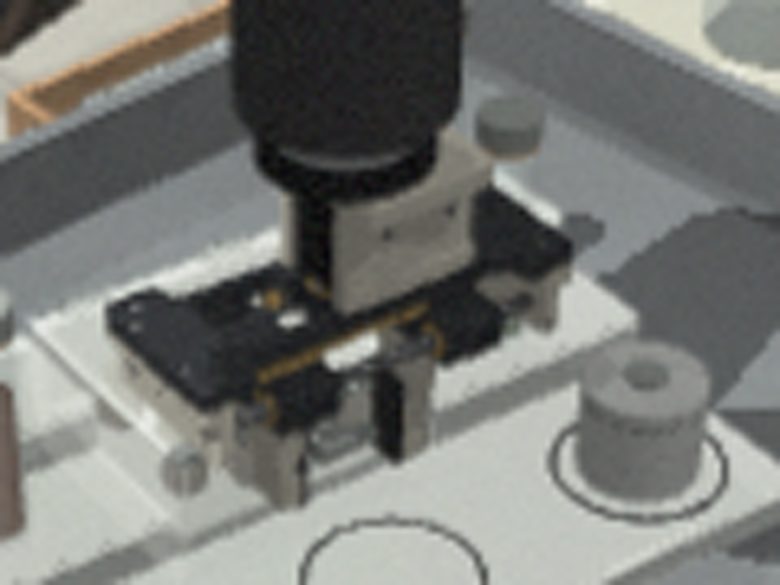

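The bar shows between the fingertips at about (340,435), and the tin stands in the ring at (640,430). Pinching now.

Emit:
move_arm --moves '[4,0,0,0,0,0,0,3.4,0,0,0,0,0,0,3,0,0,0,0,0,0,2.7,0,0,0,0,0,0,2.6,0,0,0,0,0,0,2.6,0,0,0,0,0,0,2.6,0,0,0,0,0,0]'

```text
clock: 9.1
tool_pos: [0.5323, -0.0509, 0.0669]
orientation: [-179.9, 0.0, 171.8]
force: [0.6, -5.8, 2.3]
opening: 0.029
gripper_force: 30.0
```

Emit:
move_arm --moves '[2.6,-0.02,-0.05,-0.775,0,0,0,2.6,-0.06,0,-0.775,0,0,0,2.6,-0.095,0,-0.77,0,0,0,2.6,-0.13,0,-0.765,0,0,0,2.6,-0.17,0,-0.755,0,0,0,2.6,-0.205,0,-0.75,0,0,0,2.6,-0.245,0,-0.735,0,0,0,2.6,-0.28,0,-0.72,0,0,0]'

```text
clock: 9.9
tool_pos: [0.544, -0.0526, 0.1277]
orientation: [-180.0, -0.0, 171.8]
force: [2.2, -4.5, -4.1]
opening: 0.0294
gripper_force: 30.0
```

Emit:
move_arm --moves '[2.6,-0.315,0,-0.71,0,0,0,2.6,-0.35,0,-0.69,0,0,0,2.6,-0.38,0,-0.675,0,0,0,2.6,-0.415,0,-0.655,0,0,0,2.6,-0.45,0,-0.635,0,0,0,2.6,-0.475,0,-0.61,0,0,0,2.6,-0.505,0,-0.59,0,0,0,2.6,-0.535,0,-0.56,0,0,0]'

```text
clock: 10.7
tool_pos: [0.5775, -0.0574, 0.1785]
orientation: [-180.0, -0.1, 171.8]
force: [-1.6, -4.5, -1.3]
opening: 0.0296
gripper_force: 30.0
```

Emit:
move_arm --moves '[2.6,0,0,0,0,0,0,2.6,0,0,0,0,0,0,2.6,0,0,0,0,0,0]'

```text
clock: 11.0
tool_pos: [0.5774, -0.0574, 0.1784]
orientation: [-180.0, -0.1, 171.8]
force: [-2.2, -3.9, -0.7]
opening: 0.0295
gripper_force: 30.0
```

Run:
```python
from h import *
snap("side","s6",(250,50,410,200),5)
o=ctrl.get_obs();t=o['tool_pos'];print(t,o['opening'],o['force'])
mid=np.array([.493,-.0442,.026]);a=np.radians(-8.2);X=np.array([np.cos(a),np.sin(a),0])
x=(t-mid)@X;z=t[2]+.011-.078;print(np.degrees(np.arctan2(z,.198-x)),np.hypot(z,.198-x))
cv2.imwrite("pics/s6.png",cv2.resize(cv2.imread("pics/s6.png"),(640,600)))
```

```text
[ 0.57734583 -0.05742396  0.17838691] 0.029627458829349966 [-1.7436698  -5.85974389 -1.10524946]
44.68196815013313 0.1584065867697257
```

View pics/s6.png

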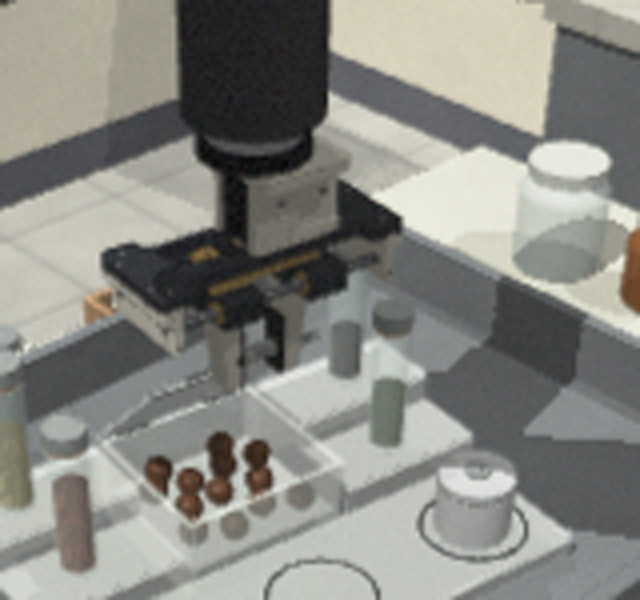

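The lid is raised and held by its bar at (255,345), at about 44.7 degrees. The tin stands in the free ring at (475,505), and the tubes are still upright. Handing in.

```bash
python3 -c "
from plant import ctrl
print(ctrl.close_job())"
```

```text
the job is handed in; nothing more can be done
None
```

I handed the job in at about 11 s with the tin slid into the free ring (about 2 mm off centre in the side camera view), the lid held by its pull at about 44.7°, and the tubes, scoop and spoon not touched; the hand-in returned no verdict.

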